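# Uncap the dust extractor and set its suction for sanding

### The arm

A 6-joint arm with a two-finger parallel gripper is mounted at the origin on the work surface. World frame = base frame: x ahead of the robot, y to its left, z up, the work surface at z = 0. Lengths are in mm, angles in degrees, forces in N, time in s.
With the tool pointing down it reaches from about 300 to 850 mm from the base axis. Payload 4.2 kg.
Tool frame: the origin (TCP) lies at the very end of the fingers, on their centre line; the grasp point (between the pads) lies 19 mm behind it; z points along the fingers, y is the line along which they close (so a half turn about z gives the same grasp; the last joint's range is limited). The gripper opens to 91 mm and grips with 3 to 60 N. Pads are 32 mm wide; open, the fingers measure 118 mm over their backs; the gripper's body (76 mm by 178 mm) begins 60 mm behind the grasp point.
Start: joints at [-68.468, 18.312, 89.639, -0, 72.044, -1.146], TCP at [221.694, -530.561, 213.976] pointing down, gripper open.
Joint ranges: [-177.97, 177.97], [-48.28, 115.42], [12.27, 149.76], [-77.06, 257.06], [2.81, 150.46], [-146.56, 146.56]. Speed limits (degrees/s): [147.25, 147.25, 180, 180, 180, 180].

### API

Orientations are given as [roll, pitch, yaw] about the fixed x, y, z axes, in that order (R = Rz(yaw) Ry(pitch) Rx(roll)).
In Python, from workcell import env, grab_frame gives the robot as it stands. The module is installed in compiled form; this text tells all that it offers.
- The arm moves only by the tool move_arm, never from a script. Its argument "plan" is a list of rows, each an object of numbers: "tx", "ty", "tz": the shift along the tool's x, y, z in cm; "wx", "wy", "wz": the turn, a rotation vector about the tool's x, y, z in rad. In form: [{"tx": .., "ty": .., "tz": .., "wx": .., "wy": .., "wz": ..}, ...]. A call has 1 to 12 rows; each row shifts and turns the commanded pose from where the row before left it, along the tool's axes as they then stand; what a row does not reach is not made up. A row lasts 1/12 s, in which the tool goes at most 41.7 mm and 7.16 degrees, less where a joint would pass 70% of its speed; a pose out of reach is approached as far as the arm can. A call is refused whole if a number of a shift passes 4.17 or a number of a turn 0.125, either way. A call with a gripper value outside its range is refused whole. "gripper" is the finger opening in cm, from 0 to 9.12, set as the call begins (left out, the last holds). The fingers move at their own pace and stop on an object; "force" is the grip in N (left out, the last holds). Time passes only in rows, so rows that do not move let the fingers close. It gives the time, the measured TCP pose, the force, the opening and the grip force at its end, in the units of the state.
- env.state(): the state, without advancing time (a new reading comes with each control period).
- grab_frame(name): name is "scene" or "top"; returns a dict with "color" (384x512x3 uint8, red, green, blue), "vfov" (degrees; the focal length in pixels is half the picture's height over the tangent of half this angle, whatever the lens; pixels are square), "cx", "cy" (the principal point, pixels), "view" (4x4, takes a point from world to camera coordinates). Camera axes: x right, y up, looking along -z (the intrinsics and any distortion apply to the point x, -y, -z); pixel columns grow to the right and rows downward; lengths in mm; the calibration is good to about 2 mm. A picture is of the moment at which its call begins. There is no depth.
- env.job_done(): hands the job in; it is judged then, once.
The state is a dict: "time_s": time; "qpos": joint angles; "qvel": joint speeds; "effort": joint torques, N m; "ee_pos": TCP position; "ee_rot": TCP orientation; "force": force on the tool from outside, world axes, zero at the start; "torque": the same for the moment, N m; "gripper_width": finger opening in mm; "gripper_force": force on a finger pad.
Only numpy, scipy, OpenCV 4.12 (cv2) and the standard library are available. Lean on these libraries where they do the work, as an engineer would, in place of code of your own. Each camera call takes 0.05 s, during which the arm holds its last target. There are 200 camera calls.

### The job

Get the dust extractor ready for the sander: lift the orange cap off its hose inlet and set it down, rib up, on the floor of the empty half of the blue accessory tray, lowering it in rather than letting it fall. Turn the suction dial down until its white pointer is on the orange sanding mark, and leave the other things on the bench where they are.

Things in the scene. Friction and masses are not known exactly. Their poses are not given: they have to be found in the camera images.
- extractor: Dust extractor, teal and black, 300 deep (x) x 380 wide (y) x 220 mm high, fixed. Origin: centre of its underside, z up, front to -x. A grey fascia, 130 mm up the slope, cuts off its top front edge; its normal leans 30 deg from vertical to -x, its centre is at (-0.094, 0, 0.188) m. On it hose inlet (y = +85 mm) and dial (y = -85). Carrying handle 43 mm above the top at x = 105 mm.
- inlet (a point): Centre of the open end of the hose inlet, under the cap: a round black spigot 57 mm outside, standing 28 mm out from the fascia along its normal, with a flange 82 mm wide and 4 mm thick at its foot. Axes as extractor (not tilted). A rocker switch 7 mm high lies between inlet and dial.
- cap: Loose orange cap, 50 to 105 g, over the spigot like a tin lid, 2 mm play, no catch. 67 mm outside, bore 61 x 22 mm deep, top 5 mm thick. Origin: centre of its mouth; z: axis, out of the closed top. Grip rib on top: 46 mm along y, 12 mm thick across x, from z = 27 to 51 mm. At the start fully on: z leans 30 deg with the fascia, y is level, x points up the slope; the inlet's end is at z = 22 mm.
- dial (a joint): Suction dial: light friction (0.035 N m), stays where left. 0 = least, 4.712 rad = most suction; grows clockwise seen looking down on the fascia. Seven marks 45 deg apart (0, 0.785, 1.571 ...): white ticks, longer towards more suction, but the third, at 1.571, is the broad orange sanding mark. At the start it stands above that, at 2.6 to 4.0.
- dial_grip (a point): On the dial's axis, 19 mm out from the fascia, mid-height of its grip bar; turns with the dial. z: turning axis, out of the fascia (30 deg from vertical); x: along the bar to the end with the white pointer line. Dark grey bar 56 mm long, 13 mm thick, from 10 to 28 mm out from the fascia, on a round skirt 60 mm wide whose top is 10 mm out.
- tray: Open blue accessory tray fixed on the bench, 260 (its x) x 160 (its y) x 32 mm high, walls and floor 5 mm. Origin: centre of its underside, z up. One 5 mm divider across the middle (at x = 0) makes two halves, each 122 x 150 mm inside; the half on the -x side (centre at x = -65 mm) is empty, the other holds the hose adaptor.
- adaptor: Bystander: black rubber stepped hose adaptor, 58 mm wide at its foot, 65 mm high, standing in the tray's other half. Origin under its centre.
- tape: Bystander: tape measure, 74 x 66 x 43 mm, grey and yellow, lying on the extractor's flat top. Origin under its centre.
- sander: Bystander: teal random orbital sander standing on its 125 mm pad, 154 mm high. Origin under its pad.
- screwdriver: Bystander: yellow-handled screwdriver, 210 mm long, 26 mm thick, lying flat. Origin at the middle of its length, on the bench.
- block: Bystander: pale wooden pallet block, 95 x 75 x 75 mm. Origin under its centre.
There are look-alikes about, which are no part of the job. What is shaped like the cap but pink is not meant.

How it is judged:
By the outcome, as a careful person would: the job done as asked, in the order asked, and still so for the second after the job is handed in, with the robot touching nothing.
It also fails if it takes over 72 s, if anything falls off the work surface, if the arm or the gripper's body presses on something with over 40 N, if the wrist force passes 120 N, or if a joint passes its speed limit or range.

## Working session

There is one attempt and no reset: what is moved stays moved. The work goes in short steps, Python scripts to look and compute and a tool call to move; the robot and the scene stay as the last step left them, time stands still between calls to the robot, and variables do not carry over. Pictures are saved under pics/ and viewed, at most 10 in all, crops included, and the job is handed in when it is done.

Besides the shell and the picture viewer there is one more tool, called after ">>>" as name([rows], argument=value, ...), one row to a line, values as JSON. move_arm: Moves the arm, as the interface text tells. Its arguments: {"type":"object","properties":{"plan":{"type":"array","items":{"type":"object","properties":{"tx":{"type":"number"},"ty":{"type":"number"},"tz":{"type":"number"},"wx":{"type":"number"},"wy":{"type":"number"},"wz":{"type":"number"}}}},"gripper":{"type":"number"},"force":{"type":"number"}},"required":["plan"]}

```bash
mkdir -p pics; python3 - <<'E'
from workcell import env, grab_frame
import cv2,pickle
for n in ("scene","top"):
    f=grab_frame(n); pickle.dump(f,open(n+".pkl","wb"))
    cv2.imwrite(f"pics/{n}0.png",f["color"][:,:,::-1])
    print(n,f["vfov"],f["cx"],f["cy"],f["view"].round(4).tolist(),[k for k in f])
print(env.state())
E
```

```text
scene 44.09548951217845 253.49726799606046 187.0642506784109 [[0.5679, 0.8231, 0.0085, -373.8212], [-0.5947, 0.4031, 0.6956, 209.2745], [0.5691, -0.4, 0.7184, -2035.8306], [0.0, 0.0, 0.0, 1.0]] ['color', 'vfov', 'cx', 'cy', 'view']
top 46.436505502264765 256.96899024098735 189.99709493641728 [[0.0302, -0.9995, -0.009, 54.4529], [0.9968, 0.0295, 0.0748, -595.2878], [-0.0745, -0.0112, 0.9972, -1521.863], [0.0, 0.0, 0.0, 1.0]] ['color', 'vfov', 'cx', 'cy', 'view']
{'time_s': 0.1, 'qpos': array([-6.84700751e+01,  1.83474211e+01,  8.96983764e+01, -6.78501072e-04,
        7.20440575e+01, -1.14652638e+00]), 'qvel': array([-0.01384287,  0.00936454, -0.15717273,  0.04071246,  0.01742701,
       -0.04443059]), 'effort': array([ 1.16419696e-04, -4.13333952e+01, -2.32509416e+01,  7.27504562e-02,
        4.21825703e-02, -5.27716008e-05]), 'ee_pos': array([ 221.50629496, -530.14040354,  213.21698307]), 'ee_rot': array([-1.79910150e+02, -1.15294249e-03,  2.26766600e+01]), 'force': array([0.16239982, 0.40180276, 0.19967897]), 'torque': array([ 0.03320679, -0.0048055 , -0.02125288]), 'gripper_force': 0.0, 'gripper_width': 91.2406249849564}
```

View pics/scene0.png

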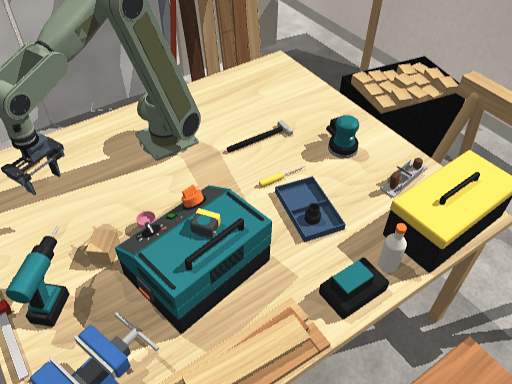

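View pics/top0.png

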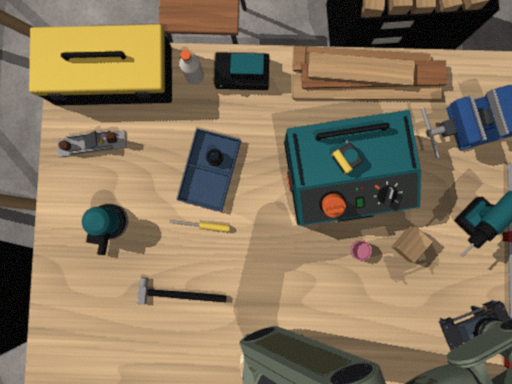

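The two cap-shaped things are the orange one at top (333,206) / scene (192,195), on the extractor, and a pink one at top (362,250) / scene (145,220), on the bench. The orange one fits because it sits on the hose inlet. I'll confirm it in an enlarged crop, along with the dial at top (388,193).

```bash
python3 - <<'E'
import cv2,pickle,numpy as np
f=pickle.load(open("top.pkl","rb"))["color"][:,:,::-1]; g=pickle.load(open("scene.pkl","rb"))["color"][:,:,::-1]
a=cv2.resize(f[105:235,280:425],None,fx=5.5,fy=5.5,interpolation=cv2.INTER_CUBIC)[:600,:800]
cv2.imwrite("pics/topc.png",cv2.resize(f[105:230,278:428],(720,600),interpolation=cv2.INTER_CUBIC))
b=cv2.resize(g[175:335,110:280],(638,600),interpolation=cv2.INTER_CUBIC)
cv2.imwrite("pics/scenec.png",b)
E
```

```text
(no output)
```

View pics/topc.png

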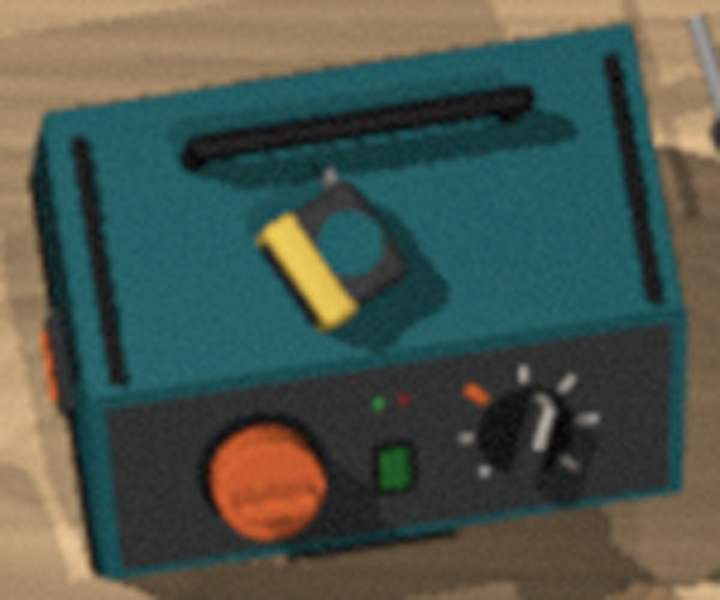

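View pics/scenec.png

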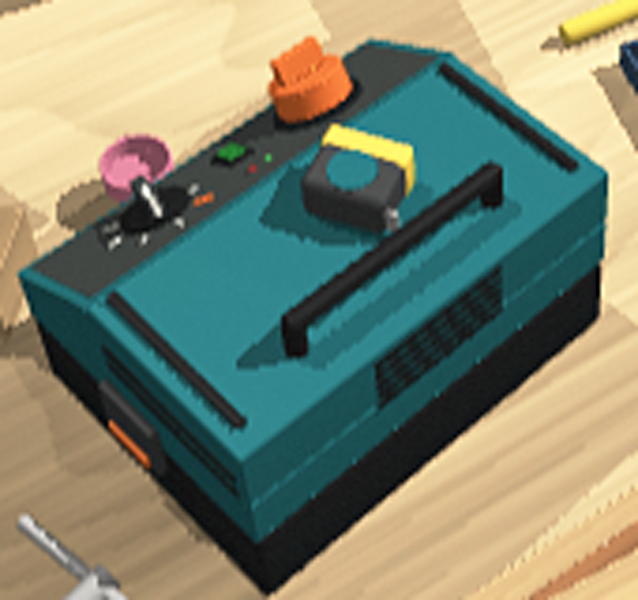

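The crop confirms it: the orange cap sits on the inlet at top ≈(333,204), and the pink one stands loose on the bench. The dial is at top ≈(387,194), with its orange mark at (377,187) and its pointer towards about the 12–1 o'clock position. Next I'll fit the poses.

```bash
cat > h.py <<'E'
import numpy as np, pickle, cv2
from scipy.optimize import least_squares
from scipy.spatial.transform import Rotation as R
F={n:pickle.load(open(n+".pkl","rb")) for n in ("scene","top")}
def proj(n,P,k=0):
    f=F[n];V=f["view"];c=np.atleast_2d(P)@V[:3,:3].T+V[:3,3]
    u=np.c_[c[:,0]/-c[:,2],-c[:,1]/-c[:,2]]; u=u*(1+k*(u**2).sum(1,keepdims=True))
    fl=192/np.tan(np.radians(f["vfov"]/2)); return u*fl+[f["cx"],f["cy"]]
def place(p,L): return np.c_[np.array(L,float)@R.from_euler('z',p[2]).as_matrix().T[:, :]]+[p[0],p[1],0]
def fit(obs,p0,ks=(0,0),dist=False):
    def res(p):
        k=p[3:] if dist else ks
        return np.concatenate([(proj(n,place(p,L),k[i])-px).ravel() for i,(n,L,px) in enumerate(obs)])
    s=least_squares(res,list(p0)+([0,0] if dist else []),loss='soft_l1',x_scale=[10,10,.05]+([.05,.05] if dist else [])); return s.x,res(s.x).reshape(-1,2)
E
cat > a.py <<'E'
from h import *
np.set_printoptions(suppress=True,precision=2)
T=np.array([[45,115],[632,25],[683,312],[92,398],[102,578],[682,490]])/4.8+[278,105]
TL=[[150,190,220],[150,-190,220],[-38,-190,220],[-38,190,220],[-150,190,155],[-150,-190,155]]
S=np.array([[607,178],[238,462],[95,300],[447,52],[22,275]])/[638/170,3.75]+[110,175]
SL=[[150,190,220],[150,-190,220],[-38,-190,220],[-38,190,220],[-150,-190,155]]
obs=[("scene",SL,S),("top",TL,T)]
for d in (0,1):
    for o in ([obs,obs[:1]] if not d else [obs]):
        p,r=fit(o,(700,-130,0.1),dist=d); print(p,np.degrees(p[2]),'\n',r.T)
p,r=fit(obs,(700,-130,.1),dist=1)
n=np.array([-.5,0,np.cos(np.pi/6)]);c=np.array([-94,0,188.])
for nm,L in {'captop':c+[0,85,0]+33*n,'ribtop':c+[0,85,0]+57*n,'dial28':c+[0,-85,0]+28*n,'dial10':c+[0,-85,0]+10*n}.items():
    for q in ("scene","top"):
        print(nm,q,proj(q,place(p,[L]),p[3] if q=="scene" else p[4]))
# TCP check
print('tcp',[proj(q,[[221.5,-530.1,213.2]]) for q in F])
TT=np.array([[199,129],[241,140],[223,212],[178,196]]);TLt=[[130,80,32],[130,-80,32],[-130,-80,32],[-130,80,32]]
TS=np.array([[275,188],[309,177],[344,226],[313,241]]);TSl=[[-130,-80,32],[-130,80,32],[130,80,32],[130,-80,32]]
print(fit([("scene",TSl,TS),("top",TLt,TT)],(700,200,0)))
E
python3 a.py
```

```text
[ 657.8  -226.13    0.18] 10.314877251102708 
 [[ 0.24 -1.05 -4.43  0.52 -2.58 -1.4  -0.12  0.18 -1.56  0.33 -0.66]
 [-1.87  0.23  1.6  -0.25 -0.66 -1.39 -1.28 -0.32  0.65  0.01  0.2 ]]
[ 659.95 -223.11    0.18] 10.184560087611118 
 [[ 1.5   0.16 -3.18  1.78 -1.34]
 [-1.71  0.23  1.51 -0.18 -0.79]]
[ 658.64 -229.15    0.18   -0.24   -0.04] 10.253522525753285 
 [[-0.42 -0.31 -2.64 -0.06  0.19 -0.39 -0.08  0.19 -0.58  1.21 -0.71]
 [-1.25 -1.31  0.72  0.31 -1.65 -1.64 -0.93 -0.37  0.34 -0.31 -0.07]]
captop scene [[189.65 194.79]]
captop top [[334.71 206.93]]
ribtop scene [[186.68 188.35]]
ribtop top [[336.51 210.68]]
dial28 scene [[147.72 224.54]]
dial28 top [[389.69 197.78]]
dial10 scene [[150.23 229.4 ]]
dial10 top [[387.74 195.17]]
tcp [array([[ 44.  , 183.34]]), array([[456.73, 316.89]])]
(array([663.47, 234.67,  -0.23]), array([[ -1.86,  -0.43],
       [  2.17,  -0.11],
       [  0.11,  -0.53],
       [-10.  ,  -2.5 ],
       [ -0.94,  -2.69],
       [  1.59,  -2.12],
       [ -0.02,  -1.43],
       [ -0.02,   2.65]]))
```

```bash
cat > b.py <<'E'
from h import *
from scipy.optimize import minimize
np.set_printoptions(suppress=True,precision=2)
def mask(n,box,lo,hi):
    x0,y0,x1,y1=box; im=cv2.resize(F[n]["color"][y0:y1,x0:x1],None,fx=8,fy=8,interpolation=cv2.INTER_CUBIC)
    m=cv2.inRange(cv2.cvtColor(im,cv2.COLOR_RGB2HSV),lo,hi)
    _,l,s,_=cv2.connectedComponentsWithStats(m); m=(l==1+np.argmax(s[1:,4])).astype(np.uint8)
    h=cv2.convexHull(np.argwhere(m)[:,::-1].astype(np.int32)); return m,h,box
def hullmask(h,shape): z=np.zeros(shape,np.uint8); cv2.fillConvexPoly(z,h,1); return z
def silh(n,P,box,shape):
    q=((proj(n,P)-[box[0],box[1]]+.5)*8-.5); return hullmask(cv2.convexHull(np.rint(q).astype(np.int32)),shape)
def iou(model,p,data,fill):
    c=0
    for n,(m,h,b) in data.items():
        t=hullmask(h,m.shape) if fill else m
        s=np.zeros_like(m)
        for P in model(p): s|=silh(n,P,b,m.shape)
        c+=1-(s&t).sum()/(s|t).sum()
    return c
a=np.linspace(0,2*np.pi,60)
def cap(p,yaw=np.radians(10.2)):
    Rm=R.from_euler('ZY',[yaw,-np.pi/6]).as_matrix()
    cyl=np.vstack([np.c_[33.5*np.cos(a),33.5*np.sin(a),z+0*a] for z in (0,27)])
    rib=np.array([[x,y,z] for x in(-6,6) for y in(-23,23) for z in(27,51)])
    return [cyl@Rm.T+p[:3],rib@Rm.T+p[:3]]
def tray(p): return [place(p,[[x,y,z] for x in(-130,130) for y in(-80,80) for z in(0,32)])]
def solve(model,p0,data,d,fill=0):
    for _ in range(2):
        s=minimize(lambda p:iou(model,p,data,fill),p0,method='Nelder-Mead',options=dict(initial_simplex=[p0]+[np.array(p0)+np.eye(len(p0))[i]*d[i] for i in range(len(p0))],xatol=.05,fatol=1e-5)); p0=s.x
    return s.x,s.fun
if __name__=="__main__":
    O=((3,140,90),(16,255,255))
    D={"scene":mask("scene",(172,175,215,215),*O),"top":mask("top",(310,180,360,230),*O)}
    # expected from extractor fit
    n=np.array([-.5,0,.866]);e=place((658,-227,np.radians(10.2)),[np.array([-94,85,188])+6*n])[0]
    print('expect',e,'cap',solve(cap,e,D,(8,8,8)))
    for k in D: print(k,solve(cap,e,{k:D[k]},(8,8,8)))
    B=((100,70,20),(125,255,255))
    D={"scene":mask("scene",(262,160,360,255),*B),"top":mask("top",(165,115,255,225),*B)}
    for k,v in D.items(): print(k,cv2.boundingRect(v[1]))
    print('tray',solve(tray,[668,235,-.23],D,(10,10,.1),1))
    for k in D: print(k,solve(tray,[668,235,-.23],{k:D[k]},(10,10,.1),1))
E
python3 b.py
```

```text
expect [ 547.48 -160.52  193.2 ] cap (array([ 547.51, -159.6 ,  192.84]), np.float64(0.09759786568072826))
scene (array([ 548.99, -158.95,  194.18]), np.float64(0.03636048826941385))
top (array([ 546.98, -158.69,  202.19]), np.float64(0.025682514545391943))
scene (107, 136, 556, 518)
top (102, 114, 499, 656)
tray (array([659.24, 243.86,  -0.24]), np.float64(0.0948216027013391))
scene (array([656.99, 245.05,  -0.23]), np.float64(0.03646983444125351))
top (array([661.61, 240.85,  -0.22]), np.float64(0.05563007692070876))
```

```bash
cat > c.py <<'E'
from h import *
import sys
E=(658.2,-226.0,np.radians(10.2))
n=np.array([-.5,0,.866]);u=np.array([.866,0,.5]);v=np.array([0,1.,0])
# rectified: right = -y, up = upslope, dial at centre; 1px=0.25mm
def rect(nm,h,half=50,sz=390,img=None):
    img=F[nm]["color"] if img is None else img
    g=np.linspace(half,-half,sz); X,Y=np.meshgrid(g,g) # X: +y left..; rows: u from + to -
    P=np.array([-94,-85,188])+h*n+Y.reshape(-1,1)*u+X.reshape(-1,1)*v
    q=proj(nm,place(E,P)).astype(np.float32).reshape(sz,sz,2)
    return cv2.remap(img,q[...,0],q[...,1],cv2.INTER_CUBIC)
if __name__=="__main__":
    if len(sys.argv)>1:
        from workcell import grab_frame
        for k in F: F[k]=grab_frame(k); pickle.dump(F[k],open(k+sys.argv[1]+".pkl","wb"))
    rows=[]
    for h,r in ((0,[30,44]),(28,[28])):
        ims=[]
        for k in ("top","scene"):
            im=rect(k,h).copy()
            for x in r: cv2.circle(im,(195,195),int(x*3.9),(255,0,255),1)
            cv2.drawMarker(im,(195,195),(255,255,0),0,10); ims.append(im)
        rows.append(np.hstack(ims))
    o=np.vstack(rows); cv2.imwrite(f"pics/dial{''.join(sys.argv[1:])}.png",cv2.resize(o,(600,600))[:,:,::-1])
E
python3 c.py
```

```text
(no output)
```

View pics/dial.png

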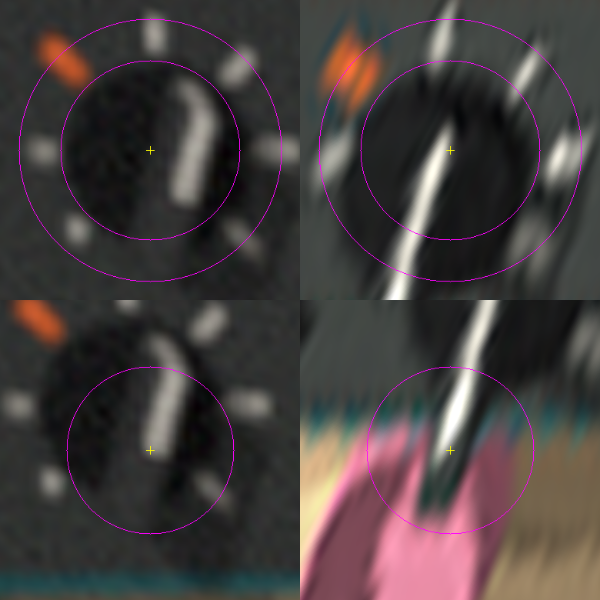

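Reading the rectified view: at the bar's height the pointer runs from (150,452) to (167,368), about 13° clockwise of upslope. That puts the dial at ≈2.6 rad, so it needs about −1.03 rad. The orange tick is at (65,60) and the axis is within 2 mm of where I assumed. Next, a small helper to plan moves.

```bash
cat > g.py <<'E'
from h import *
from workcell import env
E_=(658.2,-226.0,np.radians(10.2)); n=np.array([-.5,0,.866]); yaw=E_[2]
TR=(659.2,243.5,-.235)
def Rt(normal_local_tilt,xyaw_deg):  # tool z=-normal; tool x heading measured in fascia plane from upslope (ccw)
    B=R.from_euler('ZY',[yaw,-np.radians(30)*normal_local_tilt])
    return B*R.from_euler('z',xyaw_deg,degrees=True)*R.from_euler('x',180,degrees=True)
def capT(d): return place(E_,[np.array([-94,85,188])+(6+d)*n])[0]
def dialT(d,du=0,dv=0): return place(E_,[np.array([-94,-85,188])+d*n])[0]
def trayT(z): return place(TR,[[-65,0,0]])[0]+[0,0,z]
def plan(pos,Rm):
    s=env.state(); p=np.array(s["ee_pos"]); r=R.from_euler('xyz',s["ee_rot"],degrees=True)
    rv=(r.inv()*Rm).as_rotvec(); t1=r.inv().apply(pos-p)/10; t2=Rm.inv().apply(pos-p)/10
    print("t",round(s["time_s"],2),"pos",p.round(1),"goal",np.round(pos,1),"\nturn",rv.round(3),"rows>=",np.ceil(abs(np.linalg.norm(rv))/.12),
     "\nshift before turn",t1.round(2)," after turn",t2.round(2),"len",np.linalg.norm(t1).round(1),"F",s["force"].round(1),"w",round(s["gripper_width"],1),"q",s["qpos"].round(0))
E
python3 -c "
from g import *
plan(capT(29+80),Rt(1,90))
print(trayT(34),dialT(12))"
```

```text
t 0.1 pos [ 221.5 -530.1  213.2] goal [ 494.  -169.2  287.6] 
turn [-0.442  0.353 -1.32 ] rows>= 12.0 
shift before turn [ 39.06 -22.81  -7.4 ]  after turn [30.7  32.48 10.17] len 45.8 F [0.2 0.4 0.2] w 91.2 q [-68.  18.  90.  -0.  72.  -1.]
[595.98656781 258.63479406  34.        ] [ 574.83264213 -327.36510071  198.392     ]
```

>>> move_arm([
  {"tx":3.25,"ty":-1.9,"tz":-0.62},
  {"tx":3.25,"ty":-1.9,"tz":-0.62},
  {"tx":3.25,"ty":-1.9,"tz":-0.62},
  {"tx":3.25,"ty":-1.9,"tz":-0.62},
  {"tx":3.25,"ty":-1.9,"tz":-0.62},
  {"tx":3.25,"ty":-1.9,"tz":-0.62},
  {"tx":3.25,"ty":-1.9,"tz":-0.62},
  {"tx":3.25,"ty":-1.9,"tz":-0.62},
  {"tx":3.25,"ty":-1.9,"tz":-0.62},
  {"tx":3.25,"ty":-1.9,"tz":-0.62},
  {"tx":3.25,"ty":-1.9,"tz":-0.62},
  {"tx":3.25,"ty":-1.9,"tz":-0.62},
], gripper=6)

```text
schema error: expected keys tx, ty, tz, wx, wy, wz
```

>>> move_arm([
  {"wx":-0.037,"wy":0.029,"wz":-0.11},
  {"wx":-0.037,"wy":0.029,"wz":-0.11},
  {"wx":-0.037,"wy":0.029,"wz":-0.11},
  {"wx":-0.037,"wy":0.029,"wz":-0.11},
  {"wx":-0.037,"wy":0.029,"wz":-0.11},
  {"wx":-0.037,"wy":0.029,"wz":-0.11},
  {"wx":-0.037,"wy":0.029,"wz":-0.11},
  {"wx":-0.037,"wy":0.029,"wz":-0.11},
  {"wx":-0.037,"wy":0.029,"wz":-0.11},
  {"wx":-0.037,"wy":0.029,"wz":-0.11},
  {"wx":-0.037,"wy":0.029,"wz":-0.11},
  {"wx":-0.037,"wy":0.029,"wz":-0.11},
])

```text
schema error: expected keys tx, ty, tz, wx, wy, wz
```

```bash
python3 -c "
from g import *
plan(capT(29+80),Rt(1,90))"
```

```text
t 0.1 pos [ 221.5 -530.1  213.2] goal [ 494.  -169.2  287.6] 
turn [-0.442  0.353 -1.32 ] rows>= 12.0 
shift before turn [ 39.06 -22.81  -7.4 ]  after turn [30.7  32.48 10.17] len 45.8 F [0.2 0.4 0.2] w 91.2 q [-68.  18.  90.  -0.  72.  -1.]
```

All six keys are needed.

>>> move_arm([
  {"tx":3.25,"ty":-1.9,"tz":-0.62,"wx":0,"wy":0,"wz":0},
  {"tx":3.25,"ty":-1.9,"tz":-0.62,"wx":0,"wy":0,"wz":0},
  {"tx":3.25,"ty":-1.9,"tz":-0.62,"wx":0,"wy":0,"wz":0},
  {"tx":3.25,"ty":-1.9,"tz":-0.62,"wx":0,"wy":0,"wz":0},
  {"tx":3.25,"ty":-1.9,"tz":-0.62,"wx":0,"wy":0,"wz":0},
  {"tx":3.25,"ty":-1.9,"tz":-0.62,"wx":0,"wy":0,"wz":0},
  {"tx":3.25,"ty":-1.9,"tz":-0.62,"wx":0,"wy":0,"wz":0},
  {"tx":3.25,"ty":-1.9,"tz":-0.62,"wx":0,"wy":0,"wz":0},
  {"tx":3.25,"ty":-1.9,"tz":-0.62,"wx":0,"wy":0,"wz":0},
  {"tx":3.25,"ty":-1.9,"tz":-0.62,"wx":0,"wy":0,"wz":0},
  {"tx":3.25,"ty":-1.9,"tz":-0.62,"wx":0,"wy":0,"wz":0},
  {"tx":3.25,"ty":-1.9,"tz":-0.62,"wx":0,"wy":0,"wz":0},
], gripper=6)

```text
time_s: 1.1
ee_pos: [494.2, -168.0, 288.4]
ee_rot: [-180.0, 0.0, 22.7]
force: [0.9, -0.9, -0.9]
gripper_width: 59.8
gripper_force: 0.0
```

>>> move_arm([
  {"tx":0,"ty":0,"tz":0,"wx":-0.037,"wy":0.029,"wz":-0.11},
  {"tx":0,"ty":0,"tz":0,"wx":-0.037,"wy":0.029,"wz":-0.11},
  {"tx":0,"ty":0,"tz":0,"wx":-0.037,"wy":0.029,"wz":-0.11},
  {"tx":0,"ty":0,"tz":0,"wx":-0.037,"wy":0.029,"wz":-0.11},
  {"tx":0,"ty":0,"tz":0,"wx":-0.037,"wy":0.029,"wz":-0.11},
  {"tx":0,"ty":0,"tz":0,"wx":-0.037,"wy":0.029,"wz":-0.11},
  {"tx":0,"ty":0,"tz":0,"wx":-0.037,"wy":0.029,"wz":-0.11},
  {"tx":0,"ty":0,"tz":0,"wx":-0.037,"wy":0.029,"wz":-0.11},
  {"tx":0,"ty":0,"tz":0,"wx":-0.037,"wy":0.029,"wz":-0.11},
  {"tx":0,"ty":0,"tz":0,"wx":-0.037,"wy":0.029,"wz":-0.11},
  {"tx":0,"ty":0,"tz":0,"wx":-0.037,"wy":0.029,"wz":-0.11},
  {"tx":0,"ty":0,"tz":0,"wx":-0.037,"wy":0.029,"wz":-0.11},
])

```text
time_s: 2.1
ee_pos: [493.0, -169.3, 288.0]
ee_rot: [150.2, 0.2, 99.7]
force: [-0.2, 1.1, -1.0]
gripper_width: 60.1
gripper_force: 0.0
```

```bash
python3 -c "
from g import *
plan(capT(29+80),Rt(1,90))"
```

```text
t 2.1 pos [ 493.  -169.3  288. ] goal [ 494.  -169.2  287.6] 
turn [-0.004  0.007 -0.006] rows>= 1.0 
shift before turn [-0.    0.07  0.09]  after turn [-0.    0.07  0.09] len 0.1 F [-0.2  1.1 -1. ] w 60.1 q [-33.  -1. 109.  25.  52. -54.]
```

>>> move_arm([
  {"tx":0,"ty":0.07,"tz":1.5,"wx":0,"wy":0,"wz":0},
  {"tx":0,"ty":0,"tz":1.5,"wx":0,"wy":0,"wz":0},
  {"tx":0,"ty":0,"tz":1.5,"wx":0,"wy":0,"wz":0},
  {"tx":0,"ty":0,"tz":1.5,"wx":0,"wy":0,"wz":0},
  {"tx":0,"ty":0,"tz":1.0,"wx":0,"wy":0,"wz":0},
  {"tx":0,"ty":0,"tz":0.6,"wx":0,"wy":0,"wz":0},
  {"tx":0,"ty":0,"tz":0.3,"wx":0,"wy":0,"wz":0},
  {"tx":0,"ty":0,"tz":0,"wx":0,"wy":0,"wz":0},
])

```text
time_s: 2.77
ee_pos: [532.8, -163.2, 219.5]
ee_rot: [150.4, 0.1, 99.4]
force: [-0.8, 1.0, -0.8]
gripper_width: 60.2
gripper_force: 0.0
```

>>> move_arm([
  {"tx":0,"ty":0,"tz":0,"wx":0,"wy":0,"wz":0},
  {"tx":0,"ty":0,"tz":0,"wx":0,"wy":0,"wz":0},
  {"tx":0,"ty":0,"tz":0,"wx":0,"wy":0,"wz":0},
  {"tx":0,"ty":0,"tz":0,"wx":0,"wy":0,"wz":0},
  {"tx":0,"ty":0,"tz":0,"wx":0,"wy":0,"wz":0},
  {"tx":0,"ty":0,"tz":0,"wx":0,"wy":0,"wz":0},
  {"tx":0,"ty":0,"tz":0,"wx":0,"wy":0,"wz":0},
  {"tx":0,"ty":0,"tz":0,"wx":0,"wy":0,"wz":0},
], gripper=0.8, force=15)

```text
time_s: 3.43
ee_pos: [532.7, -163.4, 220.1]
ee_rot: [150.3, 0.1, 99.4]
force: [-1.8, -0.3, 0.9]
gripper_width: 11.6
gripper_force: 15.0
```

```bash
python3 -c "
from g import *
plan(capT(29),Rt(1,90))"
```

```text
t 3.43 pos [ 532.7 -163.4  220.1] goal [ 533.4 -162.1  218.3] 
turn [-0.006  0.009 -0.011] rows>= 1.0 
shift before turn [ 0.12 -0.01  0.2 ]  after turn [ 0.11 -0.01  0.2 ] len 0.2 F [-1.8 -0.3  0.9] w 11.6 q [-29.   6. 112.  28.  41. -56.]
```

>>> move_arm([
  {"tx":0,"ty":0,"tz":-0.4,"wx":0,"wy":0,"wz":0},
  {"tx":0,"ty":0,"tz":-0.8,"wx":0,"wy":0,"wz":0},
  {"tx":0,"ty":0,"tz":-1.2,"wx":0,"wy":0,"wz":0},
  {"tx":0,"ty":0,"tz":-1.2,"wx":0,"wy":0,"wz":0},
  {"tx":0,"ty":0,"tz":-1.2,"wx":0,"wy":0,"wz":0},
  {"tx":0,"ty":0,"tz":-1.2,"wx":0,"wy":0,"wz":0},
  {"tx":0,"ty":0,"tz":-1.2,"wx":0,"wy":0,"wz":0},
  {"tx":0,"ty":0,"tz":-1.0,"wx":0,"wy":0,"wz":0},
])

```text
time_s: 4.1
ee_pos: [492.1, -170.0, 292.5]
ee_rot: [150.3, 0.2, 99.4]
force: [0.4, 0.6, -1.0]
gripper_width: 12.1
gripper_force: 15.0
```

```bash
python3 -c "
from g import *
plan(trayT(34+110),Rt(0,90))
from workcell import grab_frame
f=grab_frame('top');cv2.imwrite('pics/lift.png',f['color'][:,:,::-1])"
```

```text
t 4.1 pos [ 492.1 -170.   292.5] goal [596.  258.6 144. ] 
turn [ 0.519  0.006 -0.014] rows>= 5.0 
shift before turn [40.65  7.65 21.34]  after turn [40.35 17.81 14.85] len 46.5 F [ 0.4  0.6 -1. ] w 12.1 q [-33.  -1. 108.  25.  52. -54.]
```

View pics/lift.png

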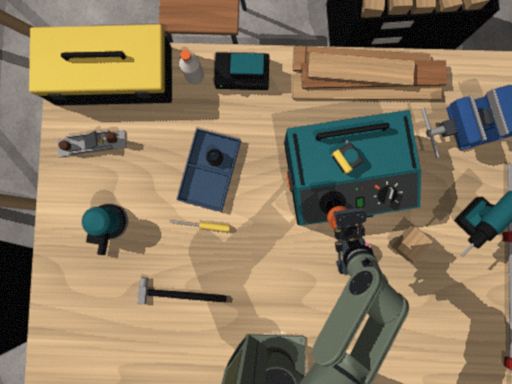

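The cap is off: the open black spigot shows at (331,202) and the cap is in the gripper at (338,215). Next I'll upright it and carry it over the tray.

>>> move_arm([
  {"tx":0,"ty":0,"tz":0,"wx":0.104,"wy":0.001,"wz":-0.003},
  {"tx":0,"ty":0,"tz":0,"wx":0.104,"wy":0.001,"wz":-0.003},
  {"tx":0,"ty":0,"tz":0,"wx":0.104,"wy":0.001,"wz":-0.003},
  {"tx":0,"ty":0,"tz":0,"wx":0.104,"wy":0.001,"wz":-0.003},
  {"tx":0,"ty":0,"tz":0,"wx":0.104,"wy":0.001,"wz":-0.003},
])

```text
time_s: 4.57
ee_pos: [493.0, -170.0, 292.2]
ee_rot: [-179.7, 0.1, 100.2]
force: [0.4, 0.3, -0.7]
gripper_width: 11.8
gripper_force: 15.0
```

>>> move_arm([
  {"tx":2.0,"ty":0.9,"tz":0,"wx":0,"wy":0,"wz":0},
  {"tx":3.5,"ty":1.54,"tz":0,"wx":0,"wy":0,"wz":0},
  {"tx":3.7,"ty":1.62,"tz":0,"wx":0,"wy":0,"wz":0},
  {"tx":3.7,"ty":1.62,"tz":0,"wx":0,"wy":0,"wz":0},
  {"tx":3.7,"ty":1.62,"tz":0,"wx":0,"wy":0,"wz":0},
  {"tx":3.7,"ty":1.62,"tz":0,"wx":0,"wy":0,"wz":0},
  {"tx":3.7,"ty":1.62,"tz":0,"wx":0,"wy":0,"wz":0},
  {"tx":3.7,"ty":1.62,"tz":0,"wx":0,"wy":0,"wz":0},
  {"tx":3.7,"ty":1.62,"tz":0,"wx":0,"wy":0,"wz":0},
  {"tx":3.7,"ty":1.62,"tz":0,"wx":0,"wy":0,"wz":0},
  {"tx":3.2,"ty":1.4,"tz":0,"wx":0,"wy":0,"wz":0},
  {"tx":2.0,"ty":0.9,"tz":0,"wx":0,"wy":0,"wz":0},
])

```text
time_s: 5.57
ee_pos: [595.3, 262.2, 289.6]
ee_rot: [-179.9, -0.0, 100.4]
force: [0.4, -0.4, -0.9]
gripper_width: 12.0
gripper_force: 15.0
```

```bash
python3 -c "
from g import *
plan(trayT(36),Rt(0,90))"
```

```text
t 5.57 pos [595.3 262.2 289.6] goal [596.  258.6  36. ] 
turn [-0.002 -0.001  0.003] rows>= 1.0 
shift before turn [-0.38  0.06 25.36]  after turn [-3.600e-01  1.000e-02  2.536e+01] len 25.4 F [ 0.4 -0.4 -0.9] w 12.0 q [23. 24. 71.  0. 86. 12.]
```

>>> move_arm([
  {"tx":-0.37,"ty":0,"tz":1.5,"wx":0,"wy":0,"wz":0},
  {"tx":0,"ty":0,"tz":2.5,"wx":0,"wy":0,"wz":0},
  {"tx":0,"ty":0,"tz":3,"wx":0,"wy":0,"wz":0},
  {"tx":0,"ty":0,"tz":3,"wx":0,"wy":0,"wz":0},
  {"tx":0,"ty":0,"tz":3,"wx":0,"wy":0,"wz":0},
  {"tx":0,"ty":0,"tz":3,"wx":0,"wy":0,"wz":0},
  {"tx":0,"ty":0,"tz":3,"wx":0,"wy":0,"wz":0},
  {"tx":0,"ty":0,"tz":2,"wx":0,"wy":0,"wz":0},
  {"tx":0,"ty":0,"tz":1.5,"wx":0,"wy":0,"wz":0},
  {"tx":0,"ty":0,"tz":0.8,"wx":0,"wy":0,"wz":0},
  {"tx":0,"ty":0,"tz":0,"wx":0,"wy":0,"wz":0},
  {"tx":0,"ty":0,"tz":0,"wx":0,"wy":0,"wz":0},
])

```text
time_s: 6.57
ee_pos: [595.7, 254.4, 57.7]
ee_rot: [-179.9, 0.0, 100.3]
force: [0.4, 0.3, -0.5]
gripper_width: 11.9
gripper_force: 15.0
```

>>> move_arm([
  {"tx":0,"ty":0,"tz":0.3,"wx":0,"wy":0,"wz":0},
  {"tx":0,"ty":0,"tz":0.3,"wx":0,"wy":0,"wz":0},
  {"tx":0,"ty":0,"tz":0.3,"wx":0,"wy":0,"wz":0},
  {"tx":0,"ty":0,"tz":0.3,"wx":0,"wy":0,"wz":0},
  {"tx":0,"ty":0,"tz":0.2,"wx":0,"wy":0,"wz":0},
  {"tx":0,"ty":0,"tz":0,"wx":0,"wy":0,"wz":0},
])

```text
time_s: 7.07
ee_pos: [595.0, 254.1, 43.1]
ee_rot: [-179.8, 0.1, 100.3]
force: [0.2, 0.0, -0.8]
gripper_width: 11.8
gripper_force: 15.0
```

>>> move_arm([
  {"tx":0,"ty":0,"tz":0.15,"wx":0,"wy":0,"wz":0},
  {"tx":0,"ty":0,"tz":0.15,"wx":0,"wy":0,"wz":0},
  {"tx":0,"ty":0,"tz":0.1,"wx":0,"wy":0,"wz":0},
  {"tx":0,"ty":0,"tz":0.1,"wx":0,"wy":0,"wz":0},
  {"tx":0,"ty":0,"tz":0,"wx":0,"wy":0,"wz":0},
])

```text
time_s: 7.48
ee_pos: [595.2, 254.2, 38.3]
ee_rot: [-179.9, 0.1, 100.3]
force: [-0.5, -0.2, -1.2]
gripper_width: 12.0
gripper_force: 15.0
```

>>> move_arm([
  {"tx":0,"ty":0,"tz":0.1,"wx":0,"wy":0,"wz":0},
  {"tx":0,"ty":0,"tz":0,"wx":0,"wy":0,"wz":0},
])

```text
time_s: 7.65
ee_pos: [595.2, 254.2, 37.4]
ee_rot: [-179.9, 0.1, 100.3]
force: [-0.2, 0.0, -0.7]
gripper_width: 11.4
gripper_force: 15.0
```

>>> move_arm([
  {"tx":0,"ty":0,"tz":0.1,"wx":0,"wy":0,"wz":0},
  {"tx":0,"ty":0,"tz":0,"wx":0,"wy":0,"wz":0},
])

```text
time_s: 7.82
ee_pos: [595.5, 254.3, 36.7]
ee_rot: [-179.9, 0.0, 100.3]
force: [-0.2, 0.6, -0.2]
gripper_width: 11.8
gripper_force: 15.0
```

>>> move_arm([
  {"tx":0,"ty":0,"tz":0.1,"wx":0,"wy":0,"wz":0},
  {"tx":0,"ty":0,"tz":0,"wx":0,"wy":0,"wz":0},
])

```text
time_s: 7.98
ee_pos: [595.5, 254.5, 36.5]
ee_rot: [-179.9, 0.0, 100.3]
force: [-1.9, 0.4, 4.3]
gripper_width: 11.9
gripper_force: 15.0
```

>>> move_arm([
  {"tx":0,"ty":0,"tz":0.1,"wx":0,"wy":0,"wz":0},
  {"tx":0,"ty":0,"tz":0,"wx":0,"wy":0,"wz":0},
])

```text
time_s: 8.15
ee_pos: [595.4, 254.7, 36.3]
ee_rot: [-180.0, 0.0, 100.3]
force: [-3.4, 0.0, 8.5]
gripper_width: 11.8
gripper_force: 15.0
```

Contact with the floor came at z ≈ 36.5, as predicted. I'll ease off, release and rise.

>>> move_arm([
  {"tx":0,"ty":0,"tz":-0.1,"wx":0,"wy":0,"wz":0},
  {"tx":0,"ty":0,"tz":0,"wx":0,"wy":0,"wz":0},
])

```text
time_s: 8.32
ee_pos: [595.5, 254.5, 36.3]
ee_rot: [-179.9, 0.0, 100.3]
force: [-1.7, 0.2, 5.6]
gripper_width: 11.7
gripper_force: 15.0
```

>>> move_arm([
  {"tx":0,"ty":0,"tz":0,"wx":0,"wy":0,"wz":0},
  {"tx":0,"ty":0,"tz":0,"wx":0,"wy":0,"wz":0},
  {"tx":0,"ty":0,"tz":0,"wx":0,"wy":0,"wz":0},
  {"tx":0,"ty":0,"tz":0,"wx":0,"wy":0,"wz":0},
  {"tx":0,"ty":0,"tz":0,"wx":0,"wy":0,"wz":0},
  {"tx":0,"ty":0,"tz":-0.5,"wx":0,"wy":0,"wz":0},
  {"tx":0,"ty":0,"tz":-1,"wx":0,"wy":0,"wz":0},
  {"tx":0,"ty":0,"tz":-1.5,"wx":0,"wy":0,"wz":0},
  {"tx":0,"ty":0,"tz":-2,"wx":0,"wy":0,"wz":0},
  {"tx":0,"ty":0,"tz":-2,"wx":0,"wy":0,"wz":0},
], gripper=4.5)

```text
time_s: 9.15
ee_pos: [595.4, 254.3, 106.9]
ee_rot: [-179.9, 0.1, 100.3]
force: [-0.6, 0.0, -0.2]
gripper_width: 44.9
gripper_force: 0.0
```

>>> move_arm([
  {"tx":0,"ty":0,"tz":-3,"wx":0,"wy":0,"wz":0},
  {"tx":0,"ty":0,"tz":-3,"wx":0,"wy":0,"wz":0},
  {"tx":0,"ty":0,"tz":-3,"wx":0,"wy":0,"wz":0},
  {"tx":0,"ty":0,"tz":-3,"wx":0,"wy":0,"wz":0},
  {"tx":0,"ty":0,"tz":-3,"wx":0,"wy":0,"wz":0},
  {"tx":0,"ty":0,"tz":-3,"wx":0,"wy":0,"wz":0},
])

```text
time_s: 9.65
ee_pos: [595.4, 254.4, 288.4]
ee_rot: [-180.0, 0.0, 100.3]
force: [0.2, -0.1, -0.1]
gripper_width: 45.0
gripper_force: 0.0
```

```bash
python3 -c "
from g import *
plan(dialT(12+70),Rt(1,-13.5))"
```

```text
t 9.65 pos [595.4 254.4 288.4] goal [ 540.4 -333.6  259. ] 
turn [-0.372  0.472  1.761] rows>= 16.0 
shift before turn [-56.87 -15.89   2.98]  after turn [-1.47 58.87 -5.37] len 59.1 F [ 0.2 -0.1 -0.1] w 45.0 q [22. 23. 71. -0. 85. 12.]
```

>>> move_arm([
  {"tx":-3.16,"ty":-0.88,"tz":0,"wx":0,"wy":0,"wz":0},
  {"tx":-3.16,"ty":-0.88,"tz":0,"wx":0,"wy":0,"wz":0},
  {"tx":-3.16,"ty":-0.88,"tz":0,"wx":0,"wy":0,"wz":0},
  {"tx":-3.16,"ty":-0.88,"tz":0,"wx":0,"wy":0,"wz":0},
  {"tx":-3.16,"ty":-0.88,"tz":0,"wx":0,"wy":0,"wz":0},
  {"tx":-3.16,"ty":-0.88,"tz":0,"wx":0,"wy":0,"wz":0},
  {"tx":-3.16,"ty":-0.88,"tz":0,"wx":0,"wy":0,"wz":0},
  {"tx":-3.16,"ty":-0.88,"tz":0,"wx":0,"wy":0,"wz":0},
  {"tx":-3.16,"ty":-0.88,"tz":0,"wx":0,"wy":0,"wz":0},
  {"tx":-3.16,"ty":-0.88,"tz":0,"wx":0,"wy":0,"wz":0},
  {"tx":-3.16,"ty":-0.88,"tz":0,"wx":0,"wy":0,"wz":0},
  {"tx":-3.16,"ty":-0.88,"tz":0,"wx":0,"wy":0,"wz":0},
])

```text
time_s: 10.65
ee_pos: [558.9, -138.9, 287.4]
ee_rot: [-180.0, 0.1, 100.3]
force: [-0.4, 0.0, -0.1]
gripper_width: 44.8
gripper_force: 0.0
```

>>> move_arm([
  {"tx":-3.16,"ty":-0.88,"tz":0,"wx":0,"wy":0,"wz":0},
  {"tx":-3.16,"ty":-0.88,"tz":0,"wx":0,"wy":0,"wz":0},
  {"tx":-3.16,"ty":-0.88,"tz":0,"wx":0,"wy":0,"wz":0},
  {"tx":-3.16,"ty":-0.88,"tz":0,"wx":0,"wy":0,"wz":0},
  {"tx":-3.16,"ty":-0.88,"tz":0,"wx":0,"wy":0,"wz":0},
  {"tx":-3.16,"ty":-0.88,"tz":0,"wx":0,"wy":0,"wz":0},
  {"tx":0,"ty":0,"tz":0,"wx":-0.0233,"wy":0.0295,"wz":0.11},
  {"tx":0,"ty":0,"tz":0,"wx":-0.0233,"wy":0.0295,"wz":0.11},
  {"tx":0,"ty":0,"tz":0,"wx":-0.0233,"wy":0.0295,"wz":0.11},
  {"tx":0,"ty":0,"tz":0,"wx":-0.0233,"wy":0.0295,"wz":0.11},
])

```text
time_s: 11.48
ee_pos: [541.2, -333.8, 287.4]
ee_rot: [176.3, -7.7, 74.9]
force: [-0.9, 0.1, 0.3]
gripper_width: 45.0
gripper_force: 0.0
```

>>> move_arm([
  {"tx":0,"ty":0,"tz":0,"wx":-0.0233,"wy":0.0295,"wz":0.11},
  {"tx":0,"ty":0,"tz":0,"wx":-0.0233,"wy":0.0295,"wz":0.11},
  {"tx":0,"ty":0,"tz":0,"wx":-0.0233,"wy":0.0295,"wz":0.11},
  {"tx":0,"ty":0,"tz":0,"wx":-0.0233,"wy":0.0295,"wz":0.11},
  {"tx":0,"ty":0,"tz":0,"wx":-0.0233,"wy":0.0295,"wz":0.11},
  {"tx":0,"ty":0,"tz":0,"wx":-0.0233,"wy":0.0295,"wz":0.11},
  {"tx":0,"ty":0,"tz":0,"wx":-0.0233,"wy":0.0295,"wz":0.11},
  {"tx":0,"ty":0,"tz":0,"wx":-0.0233,"wy":0.0295,"wz":0.11},
  {"tx":0,"ty":0,"tz":0,"wx":-0.0233,"wy":0.0295,"wz":0.11},
  {"tx":0,"ty":0,"tz":0,"wx":-0.0233,"wy":0.0295,"wz":0.11},
  {"tx":0,"ty":0,"tz":0,"wx":-0.0233,"wy":0.0295,"wz":0.11},
  {"tx":0,"ty":0,"tz":0,"wx":-0.0233,"wy":0.0295,"wz":0.11},
])

```text
time_s: 12.48
ee_pos: [541.0, -333.5, 287.5]
ee_rot: [-172.4, -29.2, -5.5]
force: [-1.0, -0.3, -0.3]
gripper_width: 45.1
gripper_force: 0.0
```

```bash
python3 -c "
from g import *
plan(dialT(12+50),Rt(1,-13.5))"
```

```text
t 12.48 pos [ 541.  -333.5  287.5] goal [ 550.2 -331.8  241.7] 
turn [ 0.003 -0.002 -0.003] rows>= 1.0 
shift before turn [-1.44  0.33  4.44]  after turn [-1.44  0.34  4.44] len 4.7 F [-1.  -0.3 -0.3] w 45.1 q [-45.  12.  94.  29.  59.  37.]
```

>>> move_arm([
  {"tx":-0.72,"ty":0.17,"tz":2.2,"wx":0,"wy":0,"wz":0},
  {"tx":-0.72,"ty":0.17,"tz":2.2,"wx":0,"wy":0,"wz":0},
  {"tx":0,"ty":0,"tz":1.3,"wx":0,"wy":0,"wz":0},
  {"tx":0,"ty":0,"tz":1.2,"wx":0,"wy":0,"wz":0},
  {"tx":0,"ty":0,"tz":0.8,"wx":0,"wy":0,"wz":0},
  {"tx":0,"ty":0,"tz":0.6,"wx":0,"wy":0,"wz":0},
  {"tx":0,"ty":0,"tz":0.5,"wx":0,"wy":0,"wz":0},
  {"tx":0,"ty":0,"tz":0.3,"wx":0,"wy":0,"wz":0},
  {"tx":0,"ty":0,"tz":0,"wx":0,"wy":0,"wz":0},
  {"tx":0,"ty":0,"tz":0,"wx":0,"wy":0,"wz":0},
])

```text
time_s: 13.32
ee_pos: [573.5, -327.8, 200.5]
ee_rot: [-172.5, -29.1, -5.2]
force: [-0.9, -0.3, 0.3]
gripper_width: 45.1
gripper_force: 0.0
```

>>> move_arm([
  {"tx":0,"ty":0,"tz":0,"wx":0,"wy":0,"wz":0},
  {"tx":0,"ty":0,"tz":0,"wx":0,"wy":0,"wz":0},
  {"tx":0,"ty":0,"tz":0,"wx":0,"wy":0,"wz":0},
  {"tx":0,"ty":0,"tz":0,"wx":0,"wy":0,"wz":0},
  {"tx":0,"ty":0,"tz":0,"wx":0,"wy":0,"wz":0},
  {"tx":0,"ty":0,"tz":0,"wx":0,"wy":0,"wz":0},
  {"tx":0,"ty":0,"tz":0,"wx":0,"wy":0,"wz":0},
  {"tx":0,"ty":0,"tz":0,"wx":0,"wy":0,"wz":0},
], gripper=0.5, force=10)

```text
time_s: 13.98
ee_pos: [573.2, -327.0, 200.3]
ee_rot: [-172.4, -29.0, -5.2]
force: [-1.1, 2.9, 3.4]
gripper_width: 12.8
gripper_force: 10.0
```

```bash
python3 -c "
from g import *
plan(dialT(14),Rt(1,-13.5)); print(env.state()['torque'])"
```

```text
t 13.98 pos [ 573.2 -327.   200.3] goal [ 573.8 -327.5  200.1] 
turn [-0.     0.001  0.001] rows>= 1.0 
shift before turn [0.05 0.05 0.04]  after turn [0.05 0.05 0.04] len 0.1 F [-1.1  2.9  3.4] w 12.8 q [-42.  18.  99.  32.  48.  32.]
[0.49965495 0.33752502 0.24061625]
```

The jaws have closed square on the bar (12.8 mm) and the tool heading is −13.5° from upslope. The orange mark is at +45°, so the turn is wz = −1.02 rad.

>>> move_arm([
  {"tx":0,"ty":0,"tz":0,"wx":0,"wy":0,"wz":-0.06},
  {"tx":0,"ty":0,"tz":0,"wx":0,"wy":0,"wz":-0.06},
  {"tx":0,"ty":0,"tz":0,"wx":0,"wy":0,"wz":-0.06},
  {"tx":0,"ty":0,"tz":0,"wx":0,"wy":0,"wz":-0.06},
  {"tx":0,"ty":0,"tz":0,"wx":0,"wy":0,"wz":-0.06},
])

```text
time_s: 14.4
ee_pos: [573.2, -327.3, 200.3]
ee_rot: [177.7, -29.9, 14.7]
force: [-1.2, 2.9, 1.6]
gripper_width: 13.0
gripper_force: 10.0
```

>>> move_arm([
  {"tx":0,"ty":0,"tz":0,"wx":0,"wy":0,"wz":-0.072},
  {"tx":0,"ty":0,"tz":0,"wx":0,"wy":0,"wz":-0.072},
  {"tx":0,"ty":0,"tz":0,"wx":0,"wy":0,"wz":-0.072},
  {"tx":0,"ty":0,"tz":0,"wx":0,"wy":0,"wz":-0.072},
  {"tx":0,"ty":0,"tz":0,"wx":0,"wy":0,"wz":-0.072},
  {"tx":0,"ty":0,"tz":0,"wx":0,"wy":0,"wz":-0.072},
  {"tx":0,"ty":0,"tz":0,"wx":0,"wy":0,"wz":-0.072},
  {"tx":0,"ty":0,"tz":0,"wx":0,"wy":0,"wz":-0.072},
  {"tx":0,"ty":0,"tz":0,"wx":0,"wy":0,"wz":-0.072},
  {"tx":0,"ty":0,"tz":0,"wx":0,"wy":0,"wz":-0.072},
  {"tx":0,"ty":0,"tz":0,"wx":0,"wy":0,"wz":0},
])

```text
time_s: 15.32
ee_pos: [573.5, -327.7, 200.4]
ee_rot: [157.7, -20.6, 59.4]
force: [-0.7, 1.4, 2.3]
gripper_width: 13.0
gripper_force: 10.0
```

```bash
python3 -c "
from g import *
plan(dialT(14),Rt(1,45)); print(env.state()['torque'])"
```

```text
t 15.32 pos [ 573.5 -327.7  200.4] goal [ 573.8 -327.5  200.1] 
turn [0.    0.001 0.002] rows>= 1.0 
shift before turn [0.02 0.01 0.04]  after turn [0.02 0.01 0.04] len 0.0 F [-0.7  1.4  2.3] w 13.0 q [-42.  18.  99.  32.  48. -26.]
[0.25963316 0.09907173 0.20953761]
```

Release, retreat along the axis, move clear and look.

>>> move_arm([
  {"tx":0,"ty":0,"tz":0,"wx":0,"wy":0,"wz":0},
  {"tx":0,"ty":0,"tz":0,"wx":0,"wy":0,"wz":0},
  {"tx":0,"ty":0,"tz":0,"wx":0,"wy":0,"wz":0},
  {"tx":0,"ty":0,"tz":0,"wx":0,"wy":0,"wz":0},
  {"tx":0,"ty":0,"tz":0,"wx":0,"wy":0,"wz":0},
  {"tx":0,"ty":0,"tz":-0.6,"wx":0,"wy":0,"wz":0},
  {"tx":0,"ty":0,"tz":-1.2,"wx":0,"wy":0,"wz":0},
  {"tx":0,"ty":0,"tz":-2,"wx":0,"wy":0,"wz":0},
  {"tx":0,"ty":0,"tz":-3,"wx":0,"wy":0,"wz":0},
  {"tx":0,"ty":0,"tz":-3,"wx":0,"wy":0,"wz":0},
  {"tx":0,"ty":0,"tz":-3,"wx":0,"wy":0,"wz":0},
], gripper=4.5)

```text
time_s: 16.23
ee_pos: [509.3, -338.9, 313.2]
ee_rot: [157.8, -20.6, 59.3]
force: [0.6, -0.1, 0.8]
gripper_width: 45.2
gripper_force: 0.0
```

>>> move_arm([
  {"tx":0,"ty":0,"tz":-3,"wx":0,"wy":0,"wz":0},
  {"tx":0,"ty":0,"tz":-3,"wx":0,"wy":0,"wz":0},
  {"tx":0,"ty":0,"tz":-3,"wx":0,"wy":0,"wz":0},
  {"tx":0,"ty":0,"tz":-3,"wx":0,"wy":0,"wz":0},
  {"tx":0,"ty":0,"tz":-3,"wx":0,"wy":0,"wz":0},
])

```text
time_s: 16.65
ee_pos: [435.2, -351.7, 443.6]
ee_rot: [157.7, -20.6, 59.3]
force: [0.3, -1.5, 0.5]
gripper_width: 45.0
gripper_force: 0.0
```

```bash
python3 c.py 1; python3 - <<'E'
import pickle,cv2,numpy as np
t=pickle.load(open("top1.pkl","rb"))["color"];s=pickle.load(open("scene1.pkl","rb"))["color"]
r=lambda a,w,h:cv2.resize(a,(w,h),interpolation=cv2.INTER_CUBIC)
a=np.vstack([r(t[110:240,160:430],400,193),r(s[150:300,110:350],400,250)])
d=r(cv2.imread("pics/dial1.png")[:,:,::-1],400,400)
cv2.imwrite("pics/fin.png",np.hstack([a,np.vstack([d,np.zeros((43,400,3),np.uint8)])])[:,:,::-1])
E
```

```text
(no output)
```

View pics/fin.png

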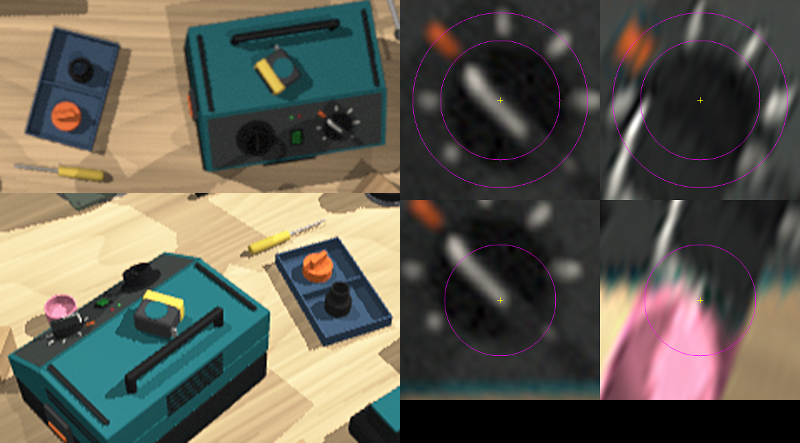

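The cap stands rib up in the tray's empty half, at panel (66,116), and the spigot is open. The pointer (452,240)→(502,298) aims at the orange tick. I'll check its angle numerically.

```bash
python3 - <<'E'
from c import *
A=lambda m:(np.argwhere(m)[:,::-1].astype(float))
for t in ("","1"):
    img=pickle.load(open("top"+t+".pkl","rb"))["color"]
    out=[]
    for h in (0,28):
        im=rect("top",h,img=img); hsv=cv2.cvtColor(im,cv2.COLOR_RGB2HSV); g=im.astype(float).min(2)
        w=((hsv[...,1]<60)&(g>95)).astype(np.uint8)
        _,l,s,c=cv2.connectedComponentsWithStats(w)
        for i in range(1,len(s)):
            if s[i,4]<200: continue
            p=A(l==i); d=np.linalg.svd(p-p.mean(0),full_matrices=False)[2][0]; mm=(c[i]-195)/3.9
            rr=np.hypot(*mm)
            if rr<50: out.append((h,mm.round(1).tolist(),'ang ccw from up',round(float(np.degrees(np.arctan2(-mm[0],-mm[1]))),1),'dir',round(float(np.degrees(np.arctan2(d[0],d[1]))%180),1),int(s[i,4])))
        o=A(cv2.inRange(hsv,(3,140,90),(16,255,255))>0).mean(0); out.append((h,'orange',((o-195)/3.9).round(1)))
    print(t,*out,sep="\n")
E
```

```text
(0, [1.5, -38.7], 'ang ccw from up', -2.2, 'dir', 3.6, 1009)
(0, [29.5, -27.8], 'ang ccw from up', -46.7, 'dir', 139.3, 1158)
(0, [14.4, -0.7], 'ang ccw from up', -87.1, 'dir', 170.5, 4346)
(0, [44.6, -0.1], 'ang ccw from up', -89.8, 'dir', 80.5, 872)
(0, [-35.3, 0.4], 'ang ccw from up', 90.6, 'dir', 72.3, 535)
(0, [-24.3, 26.5], 'ang ccw from up', 137.4, 'dir', 19.5, 583)
(0, 'orange', array([-28.8, -29.8]))
(28, [19.7, -42.4], 'ang ccw from up', -24.9, 'dir', 139.0, 1099)
(28, [4.9, -16.0], 'ang ccw from up', -17.1, 'dir', 170.5, 4158)
(28, [34.5, -15.4], 'ang ccw from up', -66.0, 'dir', 80.2, 837)
(28, [-43.6, -14.8], 'ang ccw from up', 71.2, 'dir', 75.9, 516)
(28, [-32.9, 10.6], 'ang ccw from up', 107.9, 'dir', 19.5, 554)
(28, 'orange', array([-36.8, -43.5]))
1
(0, [1.4, -38.6], 'ang ccw from up', -2.0, 'dir', 3.4, 542)
(0, [29.9, -28.3], 'ang ccw from up', -46.5, 'dir', 136.8, 1013)
(0, [-4.4, -0.4], 'ang ccw from up', 84.3, 'dir', 41.8, 3994)
(0, [45.1, -0.0], 'ang ccw from up', -90.0, 'dir', 87.5, 869)
(0, [-24.5, 26.4], 'ang ccw from up', 137.1, 'dir', 12.8, 246)
(0, 'orange', array([-29. , -30.4]))
(28, [20.1, -42.9], 'ang ccw from up', -25.1, 'dir', 136.3, 971)
(28, [-13.4, -15.6], 'ang ccw from up', 40.6, 'dir', 41.9, 3821)
(28, [34.9, -15.3], 'ang ccw from up', -66.4, 'dir', 86.7, 829)
(28, [-33.0, 10.6], 'ang ccw from up', 107.8, 'dir', 17.1, 234)
(28, 'orange', array([-37., -44.]))
```

```bash
python3 - <<'E'
from c import *
for t in ("","1"):
    img=pickle.load(open("top"+t+".pkl","rb"))["color"]
    for h in (28,):
        im=rect("top",h,img=img); g=im.astype(float).min(2)
        yy,xx=np.mgrid[:390,:390]; X=(xx-195)/3.9; Y=(yy-195)/3.9
        th0=np.radians(-13 if t=="" else 43); d=np.array([-np.sin(th0),-np.cos(th0)])
        al=(X-1.2)*d[0]+Y*d[1]; ac=-(X-1.2)*d[1]+Y*d[0]
        cs=[]
        for a in np.arange(2,28,2):
            m=(abs(al-a)<1)&(abs(ac)<9); w=np.clip(g-60,0,None)*m
            cs.append((a,(w*ac).sum()/max(w.sum(),1),w.max()))
        cs=np.array(cs); print(t,cs.round(1).tolist())
        k=(cs[:,0]>=6)&(cs[:,0]<=18); sl,b=np.polyfit(cs[k,0],cs[k,1],1); print('slope deg (+= which way: ac axis)',np.degrees(np.arctan(sl)),'axis (-d1,d0)',-d[1],d[0],b)
E
```

```text
[[2.0, 0.2, 86.0], [4.0, 0.2, 90.0], [6.0, 0.2, 91.0], [8.0, 0.2, 94.0], [10.0, 0.1, 95.0], [12.0, 0.2, 95.0], [14.0, 0.4, 97.0], [16.0, 0.4, 100.0], [18.0, 0.5, 100.0], [20.0, 0.7, 96.0], [22.0, 0.9, 96.0], [24.0, 1.1, 96.0], [26.0, 0.7, 95.0]]
slope deg (+= which way: ac axis) 1.7653554035821062 axis (-d1,d0) 0.9743700647852352 0.224951054343865 -0.08302632957085067
1 [[2.0, 0.1, 65.0], [4.0, 0.1, 69.0], [6.0, -0.0, 69.0], [8.0, -0.0, 68.0], [10.0, -0.1, 65.0], [12.0, -0.1, 60.0], [14.0, -0.2, 60.0], [16.0, -0.3, 63.0], [18.0, -0.4, 67.0], [20.0, -0.5, 68.0], [22.0, -0.6, 70.0], [24.0, -0.6, 72.0], [26.0, -0.5, 77.0]]
slope deg (+= which way: ac axis) -1.7271635182651597 axis (-d1,d0) 0.7313537016191705 -0.6819983600624985 0.20899181961774896
```

The fine fit puts the pointer at 44.7°, against the orange mark at 45.2°. The robot is clear, so I'll hand in.

```bash
python3 -c "
from workcell import env
print(env.job_done())"
```

```text
the job is handed in; nothing more can be done
None
```

The job is handed in: the orange cap was lowered rib up onto the floor of the tray's empty half, then the dial was turned to the orange sanding mark (pointer within about 1°), and nothing else looked moved in the last pictures.

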